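# Push the carton sled past the spring stop of a packing lane

### The arm

A 6-joint arm with a two-finger parallel gripper is mounted at the origin on the work surface. World frame = base frame: x ahead of the robot, y to its left, z up, the work surface at z = 0. Lengths are in m, angles in rad, forces in N, time in s.
With the tool pointing down it reaches from about 0.325 to 0.9 m from the base axis. Payload 6.1 kg.
Tool frame: the origin (TCP) lies between the finger pads; the fingertips stand 14 mm ahead of it and the grasp point (between the pads) lies 5 mm behind it; z points along the fingers, y is the direction in which the jaws open and shut (so a half turn about z gives the same grasp; the last joint's range is limited). The gripper opens to 85 mm and grips with 20 to 120 N. Pads are 22 mm wide; open, the fingers measure 114 mm over their backs; the gripper's body (76 mm by 85 mm) begins 54 mm behind the grasp point. The pads swing forward as they close: fully open they stand 13 mm farther back than shut.
Start: joints at [-1.303, 0.22, 1.526, -0, 1.395, -0.126], TCP at [0.24, -0.577, 0.245] pointing down, gripper open.
Joint ranges: [-2.98, 2.98], [-0.91, 2.08], [0.09, 2.57], [-1.24, 4.39], [0.2, 2.65], [-2.68, 2.68]. Speed limits (rad/s): [2.57, 2.57, 3.01, 3.14, 3.14, 3.14].

### API

Orientations are given as [roll, pitch, yaw] about the fixed x, y, z axes, in that order (R = Rz(yaw) Ry(pitch) Rx(roll)).
In Python, from workcell import r gives the robot as it stands. The module is installed in compiled form; this text tells all that it offers.
- The arm moves only by the tool jog_arm, never from a script. Its argument "plan" is a list of rows, each an object with "jaw": the opening, from -1 (shut) to 1 (fully open), so that 0 is half open; "travel": the shift along the tool's x, y, z in units of 25 mm (1.0 is 25 mm), a list of three; "spin": the turn about the tool's z in units of 5 degrees (1.0 is 5 degrees). In form: [{"jaw": jaw, "travel": [dx, dy, dz], "spin": spin}, ...]. A call has 1 to 20 rows; each row shifts and turns the pose as measured when the row begins, along the tool's axes as they then stand; what a row does not reach is not made up. A row lasts 1/12 s, in which the tool goes at most 41.7 mm and 7.16 degrees, less where a joint would pass 70% of its speed; a pose out of reach is approached as far as the arm can. A call is refused whole if a number of a shift passes 1 or a number of a turn 1, either way. A call with a gripper value outside its range is refused whole. The fingers move at their own pace and stop on an object; "newtons" is the grip in N (left out, the last holds). Time passes only in rows, so rows that do not move let the fingers close. It gives the time, the measured TCP pose, the force and the opening at its end, in the units of the state.
- r.read_state(): the state, without advancing time (a new reading comes with each control period).
- r.read_camera(name): name is "scene" or "top" or "wrist"; returns (picture, depth): 384x512x3 uint8, red, green, blue; 384x512 float32, m along the optical axis (not along the pixel's ray), 0 where there is no reading.
- r.camera_info(name): a dict with "K" (3x3 intrinsics, pixels), "dist_coeffs" ([k1, k2, p1, p2, k3] as OpenCV has them; the pictures are not rectified), "world_from_camera" (4x4, takes a point from camera to world coordinates). Camera axes: x right, y down, z forward; pixel columns grow to the right and rows downward; lengths in m; the calibration is good to about 2 mm. A picture is of the moment at which its call begins: read the wrist's pose just before it. camera_info takes no time and is no camera call; for the wrist camera it gives the pose at the moment of the call.
- r.close_job(): hands the job in, once; it reports no verdict.
The state is a dict: "t": time; "q": joint angles; "qvel": joint speeds; "effort": joint torques, N m; "eef_pos": TCP position; "tcp_rot": TCP orientation; "contact_force": force on the tool from outside, world axes, zero at the start; "torque": the same for the moment, N m; "gripper_width": finger opening in m.
Only numpy, scipy, OpenCV 4.12 (cv2) and the standard library are available. Lean on these libraries where they do the work, as an engineer would, in place of code of your own. Each camera call takes 0.05 s, during which the arm holds its last target.

### The job

With your fingertips, press the long spring strip in the floor of the packing lane all the way down just behind the sled's tail and, keeping it down, push the sled forward by the end of its tail until its whole tray has gone past the two stop teeth; then let the strip spring up so that the teeth stand behind the tray, and take the hand away. Only press and push: do not lift or tip the sled, do not touch the carton in its tray, and leave the things beside the lane where they are.

Things in the scene. Friction and masses are not known exactly. Their poses are not given: they have to be found in the camera images.
- lane: Fixed metal lane, 470 x 150 mm, flat on the bench. Origin: on the bench surface, on the lane's centre line. +y = feed direction, z up; it runs from y = -210 to +260 mm. The bed the sled slides on is 30 mm high; side guides 112 mm apart inside rise to 46 mm; an end wall (60 mm high) stands at y = +246 mm. A 48 mm wide slot along the bed's centre holds the press strip.
- stop_bar (a joint): The spring stop, one rigid part moving straight down: press strip and both teeth together. 0 = up, teeth blocking; 0.015 m = fully down at its stop. Press anywhere along the strip; it does not tilt, takes about 3 N to start, 8 N at the bottom, and springs up when let go. Teeth sink level with the bed at 0.009 m; the sled passes freely above 0.0105 m.
- strip_top (a point): Middle of the top face of the steel press strip (290 mm long along the lane's y, 44 mm wide; it runs from lane y = -200 to +90 mm on the lane's centre line). The top is 46 mm above the bench when up, 31 mm when fully down. The sled's tail and tray pass 2 mm above the raised strip without touching it. Axes as the lane's.
- teeth (a point): Midpoint between the tops of the two square stop teeth, at lane y = +120 mm. Each tooth is 16 mm wide and 12 mm long along y and stands 38 mm to either side of the centre line; up, the teeth rise 9 mm above the bed and block the tray.
- sled: Loose grey plastic sled, 0.4 to 0.7 kg: a tray 104 mm wide, 100 mm long on two runners, with a 44 mm wide tail reaching back (-y). Origin: centre of the tray, at the runners' underside; +y forward along the lane. Starts 10 to 45 mm short of the teeth. The tray is wholly past them with the origin beyond lane y = +176 mm; it meets the end wall at +196 mm. The tail passes between the teeth.
- tail_end (a point): Centre of the flat rear end face of the sled's tail, 130 mm behind the sled's origin, facing backwards (-y). The face is 44 mm wide and 16 mm high, from 48 to 64 mm above the bench; this is where to push.
- carton: Small loose cardboard carton, 80 x 80 x 30 mm, in the sled's tray, its underside 53 mm and its top 83 mm above the bench. Origin: centre of its underside. Not to be touched.
- tape_roll: Bystander: roll of paper tape standing on its flat side beside the lane, 90 mm across, 48 mm high. Origin: centre of its underside.
- glue_bottle: Bystander: small white bottle, 44 mm across, 85 mm high, beside the lane. Origin: centre of its underside.
- small_carton: Bystander: small cardboard carton, 60 x 90 x 45 mm, beside the lane. Origin: centre of its underside.
Not all that is in view belongs to the job. Several things have the shape of the sled; the one meant has the colours described above.

How it is judged:
On the way, in this order (a step that is already met when the one before it is completed fails the run):
1. the strip is pressed fully down while the tray is still behind the teeth (value of joint stop_bar above 0.0105 m and y of sled in the frame of lane below 0.069 m), for 0.05 s.
2. the whole tray is past the teeth and the strip is still held down (value of joint stop_bar above 0.0105 m and y of sled in the frame of lane above 0.1765 m), for 0.05 s.
At the end, for the whole second after the job is handed in: The tray's rear edge is past the teeth (sled origin beyond lane y = 175.5 mm), the sled flat on the bed (within 4 mm and 0.08 rad) and at rest, the strip and teeth up again (joint below 0.003 m), the carton within 20 mm of its place in the tray, and the bystanders within 15 mm of where they stood (y of sled in the frame of lane between 0.1755 and 0.2 m and z of sled in the frame of lane below 0.034 m and angle between sled's own z axis and vertical below 0.08 rad and linear speed of sled below 0.01 m/s and value of joint stop_bar below 0.003 m and horizontal distance between carton and sled below 0.02 m and z of carton in the frame of sled below 0.03 m and distance of each of tape_roll, glue_bottle, small_carton from where it was at the start of the episode below 0.015 m); the robot touches nothing.
It fails at once if the sled is lifted more than 10 mm off the bed or tipped (z of sled in the frame of lane above 0.04 m or angle between sled's own z axis and vertical above 0.2 rad).
It fails at once if the strip is not held down (joint below 0.0105 m) while the tray is over the teeth (y of sled in the frame of lane between 0.069 and 0.172 m and value of joint stop_bar below 0.0105 m).
It fails at once if the robot touches the carton (contact force between any of the arm, the fingers and carton above 0.5 N).
It fails at once if the carton leaves the tray (not (horizontal distance between carton and sled below 0.03 m and z of carton in the frame of sled below 0.04 m)).
It fails at once if a bystander is moved (distance of any of tape_roll, glue_bottle, small_carton from where it was at the start of the episode above 0.015 m).
It also fails if it takes over 38 s, if anything falls off the work surface, if the arm or the gripper's body presses on something with over 40 N, if the wrist force passes 120 N, or if a joint passes its speed limit or range.

## Working session

There is one attempt and no reset: what is moved stays moved. The work goes in short steps, Python scripts to look and compute and a tool call to move; the robot and the scene stay as the last step left them, time stands still between calls to the robot, and variables do not carry over. Pictures are saved under pics/ and viewed, and the job is handed in when it is done.

Besides the shell and the picture viewer there is one more tool, called as name(argument=value, ...) on one line, values as JSON. jog_arm: Moves the arm, as the interface text tells. Its arguments: {"type":"object","properties":{"plan":{"type":"array","items":{"type":"object","properties":{"jaw":{"type":"number"},"travel":{"type":"array","items":{"type":"number"}},"spin":{"type":"number"}}}},"newtons":{"type":"number"}},"required":["plan"]}

```bash
mkdir -p pics; cat > h.py <<'E'
import numpy as np, cv2
from workcell import r
def grab(n,name):
    ci=r.camera_info(n); p,d=r.read_camera(n)
    cv2.imwrite(f'pics/{name}.png',p[:,:,::-1]); np.savez(f'{name}.npz',p=p,d=d,K=ci['K'],D=ci['dist_coeffs'],T=ci['world_from_camera'])
    return p,d,ci
def load(name): return np.load(f'{name}.npz')
def plane(z,name,uv,h):
    uv=np.array(uv,float).reshape(-1,1,2)
    n=cv2.undistortPoints(uv,np.array(z['K']),np.array(z['D'])).reshape(-1,2)
    T=np.array(z['T']); ray=np.c_[n,np.ones(len(n))]@T[:3,:3].T; o=T[:3,3]
    s=(h-o[2])/ray[:,2]; return o+ray*s[:,None]
def cloud(z):
    H,W=z['d'].shape; u,v=np.meshgrid(np.arange(W),np.arange(H))
    uv=np.stack([u,v],-1).reshape(-1,1,2).astype(float)
    n=cv2.undistortPoints(uv,z['K'],z['D']).reshape(-1,2)
    P=np.c_[n,np.ones(len(n))]*z['d'].reshape(-1,1)
    return (P@z['T'][:3,:3].T+z['T'][:3,3]).reshape(H,W,3)
E
python3 - <<'E'
from h import *
print(r.read_state())
for n in('top','scene'):
    p,d,ci=grab(n,n); print(n,np.array(ci['K']).tolist(),ci['dist_coeffs'],np.round(ci['world_from_camera'],3).tolist())
E
```

```text
{'t': 0.0, 'q': array([-1.30309691e+00,  2.21217671e-01,  1.52764188e+00,  4.85676379e-05,
        1.39470268e+00, -1.26070817e-01]), 'qvel': array([-5.09486900e-04,  8.01122664e-04,  5.80278220e-05, -9.00531693e-04,
       -2.61044945e-03, -8.18485170e-04]), 'effort': array([ 1.33127323e-03, -4.96899819e+01, -3.89394164e+01, -2.90698781e-04,
        1.08104147e-02,  1.33084200e-06]), 'eef_pos': array([ 0.2396657 , -0.57658303,  0.24418817]), 'tcp_rot': array([-3.13964472e+00, -2.95069127e-04,  3.93761387e-01]), 'contact_force': array([ 0.18788986, -0.14595209, -0.01170393]), 'torque': array([ 0.01543684, -0.07133567,  0.07850847]), 'gripper_width': 0.08539818920115524}
top [[472.8835231160427, 0.0, 257.2882994998335], [0.0, 472.8835231160427, 183.77967551258575], [0.0, 0.0, 1.0]] [-0.03906745  0.          0.          0.          0.        ] [[-0.006, -0.983, 0.182, 0.377], [-1.0, 0.002, -0.024, 0.053], [0.024, -0.182, -0.983, 0.993], [0.0, 0.0, 0.0, 1.0]]
scene [[373.3782038640867, 0.0, 252.51039293637558], [0.0, 373.3782038640867, 187.6066045565916], [0.0, 0.0, 1.0]] [-0.02511929  0.          0.          0.          0.        ] [[0.812, 0.443, -0.38, 0.82], [0.584, -0.617, 0.529, -0.365], [-0.001, -0.651, -0.759, 0.634], [0.0, 0.0, 0.0, 1.0]]
```

View pics/top.png

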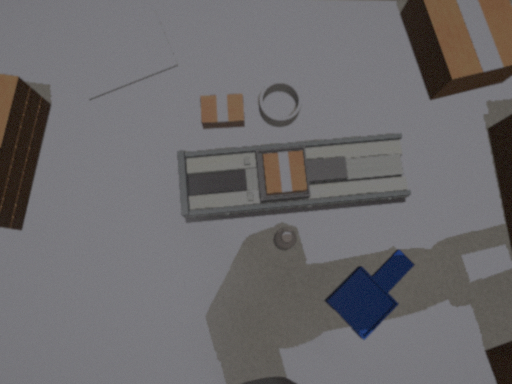

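View pics/scene.png

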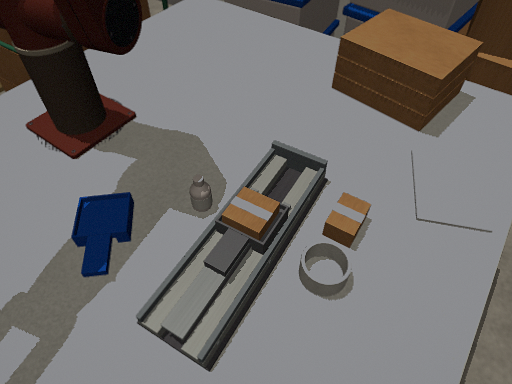

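The top view shows the grey sled in the lane with its tray at (285,172) and tail end at about (347,169). The end wall is at (184,183). The only look-alike is the blue sled-shaped thing at (365,300), outside the lane, which is the wrong colour. I'll check the choice in a close crop.

```bash
python3 - <<'E'
from h import *
z=load('top'); c=z['p'][120:225,170:415,::-1]
cv2.imwrite('pics/crop.png',cv2.resize(c,None,fx=3.2,fy=3.2,interpolation=cv2.INTER_CUBIC))
P=cloud(z)
for v in (150,160,168,176,184,195,205): print(v,[(u,*np.round(P[v,u]*1000).astype(int)) for u in range(182,412,12)])
E
```

```text
150 [(182, np.int64(620), np.int64(182), np.int64(59)), (194, np.int64(636), np.int64(165), np.int64(-1)), (206, np.int64(624), np.int64(135), np.int64(45)), (218, np.int64(623), np.int64(110), np.int64(48)), (230, np.int64(624), np.int64(85), np.int64(45)), (242, np.int64(624), np.int64(61), np.int64(44)), (254, np.int64(625), np.int64(36), np.int64(42)), (266, np.int64(619), np.int64(12), np.int64(65)), (278, np.int64(621), np.int64(-13), np.int64(56)), (290, np.int64(622), np.int64(-38), np.int64(54)), (302, np.int64(614), np.int64(-59), np.int64(83)), (314, np.int64(628), np.int64(-91), np.int64(28)), (326, np.int64(628), np.int64(-116), np.int64(29)), (338, np.int64(628), np.int64(-142), np.int64(31)), (350, np.int64(629), np.int64(-168), np.int64(28)), (362, np.int64(629), np.int64(-193), np.int64(28)), (374, np.int64(628), np.int64(-218), np.int64(30)), (386, np.int64(629), np.int64(-245), np.int64(27)), (398, np.int64(628), np.int64(-270), np.int64(31)), (410, np.int64(636), np.int64(-307), np.int64(-2))]
160 [(182, np.int64(599), np.int64(182), np.int64(59)), (194, np.int64(
[... 5383 characters left out ...]
64(509), np.int64(36), np.int64(48)), (266, np.int64(509), np.int64(12), np.int64(44)), (278, np.int64(509), np.int64(-12), np.int64(47)), (290, np.int64(509), np.int64(-37), np.int64(45)), (302, np.int64(510), np.int64(-62), np.int64(37)), (314, np.int64(512), np.int64(-89), np.int64(22)), (326, np.int64(514), np.int64(-116), np.int64(7)), (338, np.int64(514), np.int64(-142), np.int64(4)), (350, np.int64(514), np.int64(-168), np.int64(4)), (362, np.int64(514), np.int64(-193), np.int64(7)), (374, np.int64(514), np.int64(-220), np.int64(2)), (386, np.int64(515), np.int64(-248), np.int64(-3)), (398, np.int64(514), np.int64(-272), np.int64(3)), (410, np.int64(514), np.int64(-298), np.int64(1))]
```

View pics/crop.png

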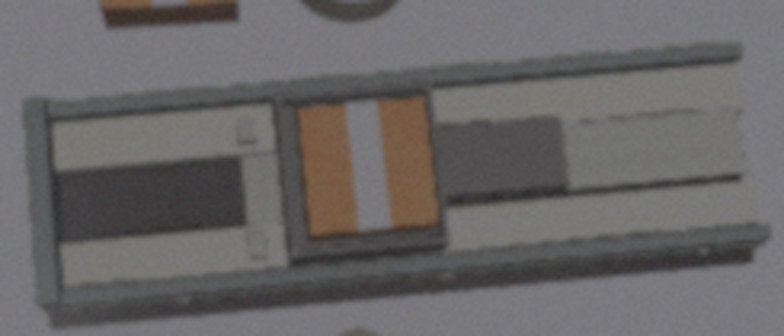

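The crop shows the grey tray with its carton, the tail running right to about (347,170) and the light press strip behind it. The two teeth are at (247,160) and (251,196), ahead of the tray. This is the described sled.

```bash
python3 - <<'E'
from h import *
z=load('top'); P=cloud(z); p=z['p'].astype(int)
V,U=np.mgrid[0:384,0:512]
def blob(m,h,name):
    m=m.astype(np.uint8); m=cv2.morphologyEx(m,cv2.MORPH_OPEN,np.ones((3,3),np.uint8))
    n,l,s,c=cv2.connectedComponentsWithStats(m); i=1+np.argmax(s[1:,4]); m=(l==i)
    vv,uu=np.nonzero(m); q=plane(z,'',np.c_[uu,vv],h)[:,:2]*1000
    rc=cv2.minAreaRect(q.astype(np.float32)); bp=cv2.boxPoints(rc)
    print(name,s[i,4],'c',np.round(rc[0],1),'size',np.round(rc[1],1),'ang',round(rc[2],2)); print(np.round(bp,1).tolist(), 'zmed',np.median(P[m][:,2])*1000)
    return m
Z=P[...,2]; g=p.mean(-1)
roi=(V>130)&(V<222)&(U>172)&(U<412)
print('grey tail',p[168,330],'strip',p[168,375],'bed',p[195,330],p[160,210])
m=roi&(Z>.056)&(Z<.070)&(U>307)&(U<352)&(V>148)&(V<190); blob(m,.064,'tail')
m=roi&(Z>.038)&(Z<.054)&(U>345)&(V>150)&(V<186)&(g>100); blob(m,.046,'strip')
m=roi&(Z>.073)&(Z<.09); blob(m,.083,'carton')
m=roi&(Z>.052)&(U<195); blob(m,.060,'wall')
m=roi&(Z>.038)&(Z<.053)&(V>186)&(U>190); blob(m,.046,'guide R')
m=roi&(Z>.036)&(Z<.053)&(V<158)&(U>190)&(U<256); blob(m,.046,'guide L a')
E
```

```text
grey tail [82 81 81] strip [116 115 113] bed [117 116 112] [123 121 117]
tail 850 c [ 580.5 -110.2] size [45.  81.2] ang 5.31
[[554.2999877929688, -71.9000015258789], [561.7999877929688, -152.8000030517578], [606.7000122070312, -148.60000610351562], [599.0999755859375, -67.69999694824219]] zmed 63.17643425686431
strip 1094 c [ 590.9 -212.3] size [ 43.4 114.8] ang 5.16
[[564.0999755859375, -157.10000610351562], [574.4000244140625, -271.3999938964844], [617.7000122070312, -267.5], [607.4000244140625, -153.1999969482422]] zmed 45.34864479476231
carton 1635 c [571.  -23.4] size [81.9 80.3] ang 5.19
[[526.5999755859375, 12.800000190734863], [533.9000244140625, -67.0999984741211], [615.5, -59.70000076293945], [608.2000122070312, 20.200000762939453]] zmed 82.4568939896464
wall 473 c [554.4 179.6] size [131.5  14.6] ang 5.24
[[488.29998779296875, 180.8000030517578], [489.6000061035156, 166.3000030517578], [620.5999755859375, 178.3000030517578], [619.2999877929688, 192.8000030517578]] zmed 59.16488355167526
guide R 1147 c [514.8 -60.8] size [ 11.  450.2] ang 5.24
[[488.70001220703125, 162.89999389648438], [529.9000244140625, -285.3999938964844], [540.7999877929688, -284.3999938964844], [499.70001220703125, 163.89999389648438]] zmed 45.13124581091643
guide L a 362 c [621.7  99.6] size [ 12.2 133. ] ang 5.2
[[609.7000122070312, 165.3000030517578], [621.7000122070312, 32.79999923706055], [633.7999877929688, 34.0], [621.7999877929688, 166.39999389648438]] zmed 45.11319134900083
```

jog_arm(plan=[{"jaw":-1,"travel":[0.9,-0.45,0],"spin":0},{"jaw":-1,"travel":[0.9,-0.45,0],"spin":0},{"jaw":-1,"travel":[0.9,-0.45,0],"spin":0},{"jaw":-1,"travel":[0.9,-0.45,0],"spin":0},{"jaw":-1,"travel":[0.9,-0.45,0],"spin":0},{"jaw":-1,"travel":[0.9,-0.45,0],"spin":0},{"jaw":-1,"travel":[0.9,-0.45,0],"spin":0},{"jaw":-1,"travel":[0.9,-0.45,0],"spin":0},{"jaw":-1,"travel":[0.9,-0.45,0],"spin":0},{"jaw":-1,"travel":[0.9,-0.45,0],"spin":0},{"jaw":-1,"travel":[0.9,-0.45,0],"spin":0},{"jaw":-1,"travel":[0.9,-0.45,0],"spin":0},{"jaw":-1,"travel":[0.9,-0.45,0],"spin":0},{"jaw":-1,"travel":[0.9,-0.45,0],"spin":0},{"jaw":-1,"travel":[0.9,-0.45,0],"spin":0},{"jaw":-1,"travel":[0.9,-0.45,0],"spin":0}])

```text
t: 1.43
eef_pos: [0.5082, -0.2588, 0.2358]
tcp_rot: [-3.126, 0.005, 0.384]
contact_force: [0.7, -1.1, 0.2]
gripper_width: -0.0001
```

jog_arm(plan=[{"jaw":-1,"travel":[0,0,0],"spin":-1},{"jaw":-1,"travel":[0,0,0],"spin":-1},{"jaw":-1,"travel":[0,0,0],"spin":-1},{"jaw":-1,"travel":[0,0,0],"spin":-1}])

```text
t: 1.77
eef_pos: [0.511, -0.252, 0.2334]
tcp_rot: [-3.121, -0.002, 0.753]
contact_force: [-0.5, 0.2, -0.5]
gripper_width: -0.0001
```

jog_arm(plan=[{"jaw":-1,"travel":[0,0,0],"spin":-1},{"jaw":-1,"travel":[0,0,0],"spin":-1},{"jaw":-1,"travel":[0,0,0],"spin":-1},{"jaw":-1,"travel":[0,0,0],"spin":-1},{"jaw":-1,"travel":[0,0,0],"spin":-1},{"jaw":-1,"travel":[0,0,0],"spin":-1},{"jaw":-1,"travel":[0,0,0],"spin":-1},{"jaw":-1,"travel":[0,0,0],"spin":-1},{"jaw":-1,"travel":[0,0,0],"spin":-1},{"jaw":-1,"travel":[0,0,0],"spin":-1},{"jaw":-1,"travel":[0,0,0],"spin":0}])

```text
t: 2.68
eef_pos: [0.508, -0.249, 0.2267]
tcp_rot: [-3.121, -0.026, 1.676]
contact_force: [-0.4, 0.6, 0.4]
gripper_width: -0.0002
```

```bash
cat >> h.py <<'E'
A=np.radians(5.2); LO=np.array([.5776,-.0713]); LX=np.array([np.cos(A),np.sin(A)]); LY=np.array([-np.sin(A),np.cos(A)])
def lane(p): d=np.array(p)[...,:2]-LO; return np.stack([d@LX,d@LY],-1)*1000
def stat(tx=0,ty=-110):
    s=r.read_state(); from scipy.spatial.transform import Rotation as R
    Rm=R.from_euler('xyz',s['tcp_rot']).as_matrix(); t=LO+LX*tx/1e3+LY*ty/1e3
    d=np.array([t[0]-s['eef_pos'][0],t[1]-s['eef_pos'][1],0])
    print('t',s['t'],'lane',lane(s['eef_pos']).round(1),'z',s['eef_pos'][2].round(4),'rot',s['tcp_rot'].round(3),'yaw err deg',np.degrees(np.pi/2+A-s['tcp_rot'][2]).round(2),'F',s['contact_force'].round(1),'tool z',Rm[:,2].round(3),'to go (units)',(Rm.T@d/.025).round(2))
E
python3 -c "
from h import *; stat()"
```

```text
t 2.6833 lane [ -85.4 -170.6] z 0.2267 rot [-3.121 -0.026  1.676] yaw err deg -0.82 F [-0.4  0.6  0.4] tool z [-0.023  0.024 -0.999] to go (units) [ 2.38  3.45 -0.01]
```

jog_arm(plan=[{"jaw":-1,"travel":[0.45,0.7,0],"spin":0.15},{"jaw":-1,"travel":[0.5,0.7,0],"spin":0},{"jaw":-1,"travel":[0.5,0.7,0],"spin":0},{"jaw":-1,"travel":[0.5,0.7,0],"spin":0},{"jaw":-1,"travel":[0.5,0.7,0.5],"spin":0},{"jaw":-1,"travel":[0,0,0.8],"spin":0},{"jaw":-1,"travel":[0,0,0.8],"spin":0},{"jaw":-1,"travel":[0,0,0.8],"spin":0},{"jaw":-1,"travel":[0,0,0.8],"spin":0},{"jaw":-1,"travel":[0,0,0],"spin":0}])

```text
t: 3.52
eef_pos: [0.5909, -0.1741, 0.129]
tcp_rot: [-3.12, -0.026, 1.632]
contact_force: [-1.1, 0.8, -1.9]
gripper_width: 0.0002
```

```bash
python3 -c "
from h import *; stat(); p,d,c=grab('scene','s2'); grab('top','t2')"
```

```text
t 3.5167 lane [   4.  -103.5] z 0.129 rot [-3.12  -0.026  1.632] yaw err deg 1.72 F [-1.1  0.8 -1.9] tool z [-0.023  0.024 -0.999] to go (units) [-0.26 -0.15 -0.  ]
```

View pics/s2.png

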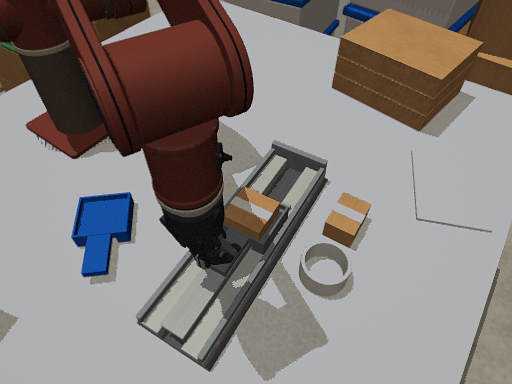

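The scene picture shows the closed gripper at about (215,260), directly over the strip and behind the tail. Its tips are still clear of the lane, and nothing beside the lane has moved.

jog_arm(plan=[{"jaw":-1,"travel":[-0.15,-0.1,0.4],"spin":-0.3},{"jaw":-1,"travel":[-0.15,-0.05,0.5],"spin":0},{"jaw":-1,"travel":[0,0,0.5],"spin":0},{"jaw":-1,"travel":[0,0,0.5],"spin":0},{"jaw":-1,"travel":[0,0,0],"spin":0}])

```text
t: 4.03
eef_pos: [0.5936, -0.1849, 0.0903]
tcp_rot: [-3.136, -0.018, 1.653]
contact_force: [-1.0, 1.0, -0.9]
gripper_width: 0.0
```

```bash
python3 -c "
from h import *; stat()"
```

```text
t 4.0333 lane [   5.6 -114.6] z 0.0903 rot [-3.136 -0.018  1.653] yaw err deg 0.46 F [-1.   1.  -0.9] tool z [-0.007  0.017 -1.   ] to go (units) [ 0.18 -0.23  0.  ]
```

jog_arm(plan=[{"jaw":-1,"travel":[0.05,-0.2,0.4],"spin":0},{"jaw":-1,"travel":[0,-0.05,0.4],"spin":0},{"jaw":-1,"travel":[0,0,0.2],"spin":0},{"jaw":-1,"travel":[0,0,0],"spin":0}])

```text
t: 4.37
eef_pos: [0.5865, -0.1835, 0.063]
tcp_rot: [-3.136, -0.018, 1.652]
contact_force: [-0.8, 0.2, -0.2]
gripper_width: -0.0002
```

```bash
python3 -c "
from h import *; stat(); grab('wrist','w3'); p,d,c=grab('scene','s3'); cv2.imwrite('pics/s3c.png',cv2.resize(p[160:360,130:340,::-1],None,fx=2.8,fy=2.8)); stat()"
```

```text
t 4.3667 lane [  -1.3 -112.5] z 0.063 rot [-3.136 -0.018  1.652] yaw err deg 0.54 F [-0.8  0.2 -0.2] tool z [-0.007  0.017 -1.   ] to go (units) [0.1  0.05 0.  ]
t 4.4667 lane [  -0.6 -112.8] z 0.0641 rot [-3.137 -0.017  1.652] yaw err deg 0.53 F [-0.4 -0.5 -0.1] tool z [-0.006  0.017 -1.   ] to go (units) [0.11 0.02 0.  ]
```

View pics/s3c.png

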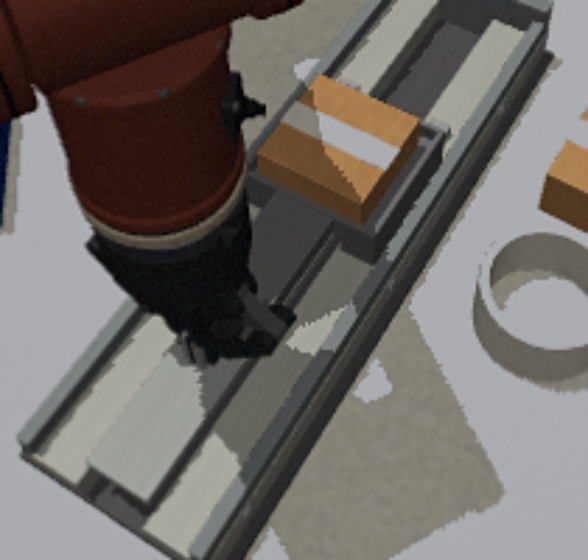

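View pics/w3.png

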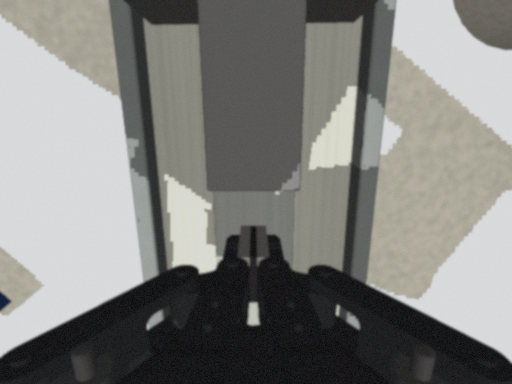

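The wrist picture shows the shut fingertips at (253,230), centred on the strip. The tail's end edge runs from (208,190) to (300,190), so there is a gap between them.

```bash
python3 - <<'E'
from h import *
z=load('w3'); print(lane(plane(z,'',[[208,190],[254,190],[300,190]],.064)).round(1))
P=cloud(z); print([(v,lane(P[v,253]).round(0).tolist(),round(P[v,253,2]*1000)) for v in (180,186,195,205,215,222,230,240)])
print([(u,lane(P[215,u]).round(0).tolist(),round(P[215,u,2]*1000)) for u in (130,140,150,180,230,290,320,350,365,380)])
E
```

```text
[[-21.2 -80.2]
 [  0.3 -80.4]
 [ 21.9 -80.6]]
[(180, [-0.0, -76.0], 63), (186, [-0.0, -79.0], 63), (195, [-0.0, -88.0], 45), (205, [-0.0, -94.0], 46), (215, [-0.0, -99.0], 46), (222, [-0.0, -104.0], 45), (230, [-0.0, -102.0], 60), (240, [-0.0, -103.0], 71)]
[(130, [-90.0, -116.0], -2), (140, [-63.0, -99.0], 45), (150, [-57.0, -99.0], 46), (180, [-45.0, -105.0], 30), (230, [-13.0, -99.0], 46), (290, [20.0, -100.0], 46), (320, [40.0, -106.0], 30), (350, [56.0, -103.0], 37), (365, [61.0, -100.0], 45), (380, [91.0, -117.0], -1)]
```

jog_arm(plan=[{"jaw":-1,"travel":[0,0,0.2],"spin":0},{"jaw":-1,"travel":[0,0,0.2],"spin":0},{"jaw":-1,"travel":[0,0,0.2],"spin":0}])

```text
t: 4.72
eef_pos: [0.5889, -0.1843, 0.0515]
tcp_rot: [-3.14, -0.015, 1.653]
contact_force: [-4.2, 0.3, 5.9]
gripper_width: -0.0002
```

jog_arm(plan=[{"jaw":-1,"travel":[0,0,0.25],"spin":0},{"jaw":-1,"travel":[0,0,0.25],"spin":0},{"jaw":-1,"travel":[0,0,0.25],"spin":0}])

```text
t: 4.97
eef_pos: [0.5896, -0.1845, 0.0442]
tcp_rot: [-3.137, -0.015, 1.654]
contact_force: [-29.7, 10.1, 60.5]
gripper_width: -0.0001
```

```bash
python3 -c "
from h import *; stat()"
```

```text
t 4.9667 lane [   1.7 -113.8] z 0.0442 rot [-3.137 -0.015  1.654] yaw err deg 0.43 F [-29.7  10.1  60.5] tool z [-0.006  0.015 -1.   ] to go (units) [ 0.15 -0.07  0.  ]
```

jog_arm(plan=[{"jaw":-1,"travel":[0.1,0,0.12],"spin":0},{"jaw":-1,"travel":[0.2,-0.05,0.12],"spin":0},{"jaw":-1,"travel":[0.2,0,0.12],"spin":0},{"jaw":-1,"travel":[0.2,0,0.12],"spin":0}])

```text
t: 5.3
eef_pos: [0.5934, -0.1754, 0.0454]
tcp_rot: [3.133, 0.001, 1.655]
contact_force: [-1.4, -5.0, 7.6]
gripper_width: -0.0002
```

```bash
python3 -c "
from h import *; stat()"
```

```text
t 5.3 lane [   6.3 -105.1] z 0.0454 rot [3.133e+00 1.000e-03 1.655e+00] yaw err deg 0.4 F [-1.4 -5.   7.6] tool z [ 0.008 -0.001 -1.   ] to go (units) [-0.2  -0.25 -0.  ]
```

jog_arm(plan=[{"jaw":-1,"travel":[0,-0.15,0.18],"spin":0},{"jaw":-1,"travel":[0,-0.15,0.18],"spin":0},{"jaw":-1,"travel":[0.1,0,0.18],"spin":0}])

```text
t: 5.55
eef_pos: [0.5942, -0.1747, 0.0448]
tcp_rot: [3.118, 0.007, 1.655]
contact_force: [-15.7, -6.6, 32.1]
gripper_width: -0.0003
```

```bash
python3 -c "
from h import *; stat()"
```

```text
t 5.55 lane [   7.2 -104.5] z 0.0448 rot [3.118 0.007 1.655] yaw err deg 0.36 F [-15.7  -6.6  32.1] tool z [ 0.024 -0.005 -1.   ] to go (units) [-0.22 -0.29 -0.01]
```

jog_arm(plan=[{"jaw":-1,"travel":[0.15,-0.2,0.13],"spin":0},{"jaw":-1,"travel":[0.15,-0.2,0.13],"spin":0}])

```text
t: 5.72
eef_pos: [0.5917, -0.1728, 0.046]
tcp_rot: [3.101, 0.019, 1.655]
contact_force: [4.4, -3.1, 8.3]
gripper_width: -0.0
```

```bash
python3 -c "
from h import *; stat()"
```

```text
t 5.7167 lane [   4.9 -102.4] z 0.046 rot [3.101 0.019 1.655] yaw err deg 0.36 F [ 4.4 -3.1  8.3] tool z [ 0.042 -0.015 -0.999] to go (units) [-0.31 -0.19 -0.  ]
```

jog_arm(plan=[{"jaw":-1,"travel":[0.4,-0.05,0.15],"spin":0},{"jaw":-1,"travel":[0.4,-0.05,0.15],"spin":0}])

```text
t: 5.88
eef_pos: [0.5941, -0.16, 0.0452]
tcp_rot: [3.087, 0.032, 1.654]
contact_force: [-3.7, -12.4, 15.3]
gripper_width: -0.0001
```

```bash
python3 -c "
from h import *; stat()"
```

```text
t 5.8833 lane [  8.4 -89.8] z 0.0452 rot [3.087 0.032 1.654] yaw err deg 0.43 F [ -3.7 -12.4  15.3] tool z [ 0.057 -0.027 -0.998] to go (units) [-0.81 -0.33  0.01]
```

jog_arm(plan=[{"jaw":-1,"travel":[-0.6,-0.2,0],"spin":0},{"jaw":-1,"travel":[-0.6,-0.4,-0.5],"spin":0},{"jaw":-1,"travel":[-0.2,-0.2,-1],"spin":0},{"jaw":-1,"travel":[0,0,-1],"spin":0},{"jaw":-1,"travel":[0,0,-1],"spin":0},{"jaw":-1,"travel":[0,0,0],"spin":0}])

```text
t: 6.38
eef_pos: [0.5748, -0.1949, 0.1385]
tcp_rot: [3.078, 0.035, 1.655]
contact_force: [1.6, -0.4, -0.0]
gripper_width: -0.0001
```

```bash
python3 -c "
from h import *; stat(); grab('wrist','w4'); grab('top','t4'); stat()"
```

```text
t 6.3833 lane [ -14.  -122.8] z 0.1385 rot [3.078 0.035 1.655] yaw err deg 0.37 F [ 1.6 -0.4 -0. ] tool z [ 0.067 -0.029 -0.997] to go (units) [0.52 0.56 0.02]
t 6.4833 lane [ -15.9 -121.4] z 0.134 rot [3.083 0.032 1.655] yaw err deg 0.35 F [ 0.4  0.5 -1.2] tool z [ 0.061 -0.027 -0.998] to go (units) [0.46 0.63 0.02]
```

View pics/w4.png

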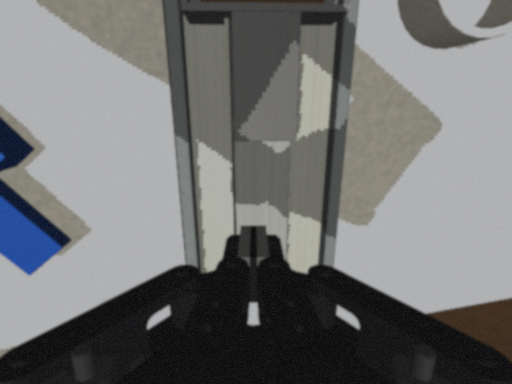

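The tail end is now at row ~140 (columns 235–300) in the wrist picture, with the sled flat in the lane. The blue look-alike is far off to the left.

```bash
python3 - <<'E'
from h import *
z=load('w4'); print(lane(plane(z,'',[[236,140],[267,140],[299,140]],.064)).round(1))
P=cloud(z); print([(v,lane(P[v,267]).round(0).tolist(),round(P[v,267,2]*1000)) for v in (125,135,138,145,155,175)],[(u,lane(P[120,u]).round(0).tolist(),round(P[120,u,2]*1000)) for u in (228,232,236,240,295,298,301,304)])
print([(u,v,lane(P[v,u]).round(0).tolist(),round(P[v,u,2]*1000)) for u,v in ((253,228),(253,235),(230,240),(275,240))])
stat(-4,-108)
E
```

```text
[[-20.1 -77.6]
 [  1.7 -77.9]
 [ 24.5 -78.2]]
[(125, [2.0, -68.0], 63), (135, [2.0, -74.0], 65), (138, [2.0, -77.0], 63), (145, [4.0, -84.0], 45), (155, [4.0, -92.0], 44), (175, [4.0, -108.0], 46)] [(228, [-26.0, -66.0], 29), (232, [-23.0, -68.0], 6), (236, [-20.0, -64.0], 64), (240, [-17.0, -64.0], 63), (295, [21.0, -64.0], 64), (298, [31.0, -67.0], 30), (301, [33.0, -67.0], 30), (304, [35.0, -67.0], 30)]
[(253, 228, [-13.0, -113.0], 131), (253, 235, [-13.0, -112.0], 141), (230, 240, [-25.0, -117.0], 137), (275, 240, [-2.0, -117.0], 138)]
t 6.4833 lane [ -15.9 -121.4] z 0.134 rot [3.083 0.032 1.655] yaw err deg 0.35 F [ 0.4  0.5 -1.2] tool z [ 0.061 -0.027 -0.998] to go (units) [0.54 0.47 0.01]
```

jog_arm(plan=[{"jaw":-1,"travel":[0.25,0.15,0.6],"spin":0},{"jaw":-1,"travel":[0.25,0.15,0.7],"spin":0},{"jaw":-1,"travel":[0.2,0.05,0.7],"spin":0},{"jaw":-1,"travel":[0,0,0.6],"spin":0},{"jaw":-1,"travel":[0,0,0],"spin":0}])

```text
t: 6.9
eef_pos: [0.5823, -0.1753, 0.0613]
tcp_rot: [3.087, 0.03, 1.656]
contact_force: [-0.6, 0.4, -0.6]
gripper_width: -0.0001
```

```bash
python3 -c "
from h import *; stat(-4,-105)"
```

```text
t 6.9 lane [  -4.8 -104. ] z 0.0613 rot [3.087 0.03  1.656] yaw err deg 0.35 F [-0.6  0.4 -0.6] tool z [ 0.057 -0.025 -0.998] to go (units) [-0.04  0.03  0.  ]
```

jog_arm(plan=[{"jaw":-1,"travel":[0,0,0.45],"spin":0},{"jaw":-1,"travel":[0.1,-0.05,0.35],"spin":0}])

```text
t: 7.07
eef_pos: [0.5837, -0.1753, 0.044]
tcp_rot: [3.085, 0.033, 1.657]
contact_force: [-35.5, 3.0, 84.6]
gripper_width: 0.0001
```

```bash
python3 -c "
from h import *; stat(-4,-105)"
```

```text
t 7.0667 lane [  -3.3 -104.1] z 0.044 rot [3.085 0.033 1.657] yaw err deg 0.28 F [-35.5   3.   84.6] tool z [ 0.059 -0.028 -0.998] to go (units) [-0.04 -0.03 -0.  ]
```

jog_arm(plan=[{"jaw":-1,"travel":[0.6,-0.1,0.12],"spin":0}])

```text
t: 7.15
eef_pos: [0.5839, -0.1657, 0.0451]
tcp_rot: [3.078, 0.041, 1.656]
contact_force: [0.5, -11.5, 18.2]
gripper_width: 0.0003
```

jog_arm(plan=[{"jaw":-1,"travel":[0.6,-0.1,0.15],"spin":0}])

```text
t: 7.23
eef_pos: [0.5845, -0.1557, 0.0453]
tcp_rot: [3.07, 0.05, 1.655]
contact_force: [-0.6, -12.2, 11.8]
gripper_width: -0.0
```

```bash
python3 -c "
from h import *; stat(-4,-105)"
```

```text
t 7.2333 lane [ -0.8 -84.7] z 0.0453 rot [3.07  0.05  1.655] yaw err deg 0.39 F [ -0.6 -12.2  11.8] tool z [ 0.076 -0.044 -0.996] to go (units) [-0.81 -0.13  0.03]
```

jog_arm(plan=[{"jaw":-1,"travel":[0.8,-0.12,0.17],"spin":0}])

```text
t: 7.32
eef_pos: [0.5854, -0.142, 0.0453]
tcp_rot: [3.059, 0.061, 1.653]
contact_force: [-0.6, -15.3, 18.9]
gripper_width: 0.0002
```

jog_arm(plan=[{"jaw":-1,"travel":[0.8,-0.12,0.17],"spin":0}])

```text
t: 7.4
eef_pos: [0.5866, -0.1278, 0.0454]
tcp_rot: [3.047, 0.072, 1.652]
contact_force: [-0.6, -14.4, 18.0]
gripper_width: -0.0002
```

```bash
python3 -c "
from h import *; stat(-4,-105)"
```

```text
t 7.4 lane [  3.8 -57.1] z 0.0454 rot [3.047 0.072 1.652] yaw err deg 0.54 F [ -0.6 -14.4  18. ] tool z [ 0.1   -0.064 -0.993] to go (units) [-1.91 -0.31  0.11]
```

jog_arm(plan=[{"jaw":-1,"travel":[0.9,-0.2,0.15],"spin":0}])

```text
t: 7.48
eef_pos: [0.5862, -0.1112, 0.0455]
tcp_rot: [3.035, 0.082, 1.65]
contact_force: [1.8, -13.6, 16.6]
gripper_width: 0.0001
```

jog_arm(plan=[{"jaw":-1,"travel":[0.9,-0.2,0.15],"spin":0}])

```text
t: 7.57
eef_pos: [0.586, -0.0943, 0.0456]
tcp_rot: [3.021, 0.092, 1.649]
contact_force: [0.5, -15.0, 18.2]
gripper_width: 0.0002
```

```bash
python3 -c "
from h import *; stat(-4,-105)"
```

```text
t 7.5667 lane [  6.3 -23.6] z 0.0456 rot [3.021 0.092 1.649] yaw err deg 0.73 F [  0.5 -15.   18.2] tool z [ 0.127 -0.082 -0.989] to go (units) [-3.25 -0.4   0.25]
```

jog_arm(plan=[{"jaw":-1,"travel":[0.9,-0.3,0.14],"spin":0}])

```text
t: 7.65
eef_pos: [0.5842, -0.0772, 0.0456]
tcp_rot: [3.007, 0.102, 1.647]
contact_force: [2.4, -15.9, 20.0]
gripper_width: -0.0002
```

jog_arm(plan=[{"jaw":-1,"travel":[0.9,-0.3,0.14],"spin":0}])

```text
t: 7.73
eef_pos: [0.5826, -0.0603, 0.0456]
tcp_rot: [2.991, 0.112, 1.646]
contact_force: [2.1, -15.4, 20.3]
gripper_width: -0.0002
```

```bash
python3 -c "
from h import *; stat(-4,-105);  grab('scene','s5')
p,d,c=grab('wrist','w5'); stat()"
```

```text
t 7.7333 lane [ 6.  10.5] z 0.0456 rot [2.991 0.112 1.646] yaw err deg 0.91 F [  2.1 -15.4  20.3] tool z [ 0.157 -0.099 -0.983] to go (units) [-4.6  -0.4   0.46]
t 7.8333 lane [ 5.8 13.8] z 0.0455 rot [2.992 0.108 1.647] yaw err deg 0.81 F [ 1.6 -2.1 20.7] tool z [ 0.157 -0.095 -0.983] to go (units) [-4.92 -0.24  0.5 ]
```

View pics/w5.png

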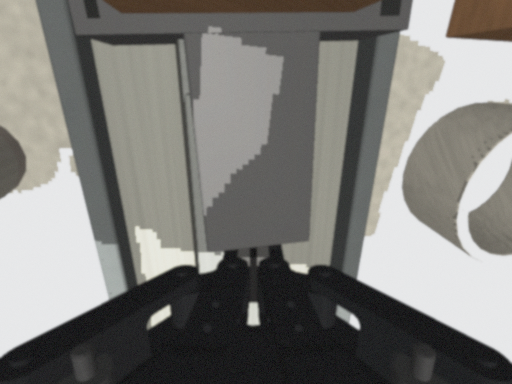

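View pics/s5.png

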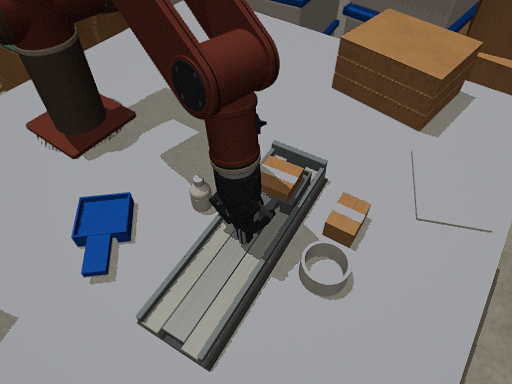

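The wrist picture shows the fingertips at (253,250), against the tail's end edge (205,250)–(310,242), with the sled flat. The scene picture shows the tray near the end wall, the carton still in it and the bystanders in place.

```bash
python3 - <<'E'
from h import *
z=load('w5'); print(lane(plane(z,'',[[206,250],[225,248],[309,242]],.064)).round(1))
P=cloud(z); print([(v,lane(P[v,220]).round(0).tolist(),round(P[v,220,2]*1000)) for v in (200,230,240,246,254)])
print([(v,lane(P[v,250]).round(0).tolist(),round(P[v,250,2]*1000)) for v in (10,15,20,25,30,36,45)])
E
```

```text
[[-15.7  29.6]
 [ -8.   29.8]
 [ 28.1  29.3]]
[(200, [-9.0, 51.0], 63), (230, [-10.0, 38.0], 63), (240, [-10.0, 34.0], 63), (246, [-10.0, 31.0], 63), (254, [-10.0, 3.0], 30)]
[(10, [4.0, 116.0], 56), (15, [4.0, 115.0], 53), (20, [3.0, 111.0], 65), (25, [2.0, 110.0], 66), (30, [3.0, 109.0], 65), (36, [3.0, 107.0], 64), (45, [3.0, 105.0], 63)]
```

jog_arm(plan=[{"jaw":-1,"travel":[0.8,-0.25,0.15],"spin":0}])

```text
t: 7.92
eef_pos: [0.5824, -0.0431, 0.0456]
tcp_rot: [2.977, 0.117, 1.646]
contact_force: [0.8, -18.4, 23.1]
gripper_width: 0.0002
```

jog_arm(plan=[{"jaw":-1,"travel":[0.5,-0.2,0.15],"spin":0}])

```text
t: 8.0
eef_pos: [0.5829, -0.0344, 0.0456]
tcp_rot: [2.965, 0.124, 1.645]
contact_force: [-2.4, -12.6, 17.6]
gripper_width: 0.0001
```

```bash
python3 -c "
from h import *; stat(-4,-105)
p,d,c=grab('wrist','w6'); stat()
P=cloud(load('w6'))
print([(v,lane(P[v,220]).round(0).tolist(),round(P[v,220,2]*1000)) for v in (200,230,236,240,243,246,249,254)])"
```

```text
t 8.0 lane [ 8.7 36.3] z 0.0456 rot [2.965 0.124 1.645] yaw err deg 0.95 F [ -2.4 -12.6  17.6] tool z [ 0.184 -0.109 -0.977] to go (units) [-5.62 -0.53  0.62]
t 8.05 lane [ 8.8 37.6] z 0.0455 rot [2.964 0.124 1.645] yaw err deg 0.93 F [-1.1 -7.3 21.6] tool z [ 0.185 -0.108 -0.977] to go (units) [-5.86 -0.38  0.67]
[(200, [-7.0, 74.0], 63), (230, [-7.0, 61.0], 63), (236, [-7.0, 58.0], 63), (240, [-7.0, 56.0], 64), (243, [-7.0, 55.0], 63), (246, [-8.0, 54.0], 64), (249, [-8.0, 52.0], 63), (254, [-8.0, 50.0], 64)]
```

View pics/w6.png

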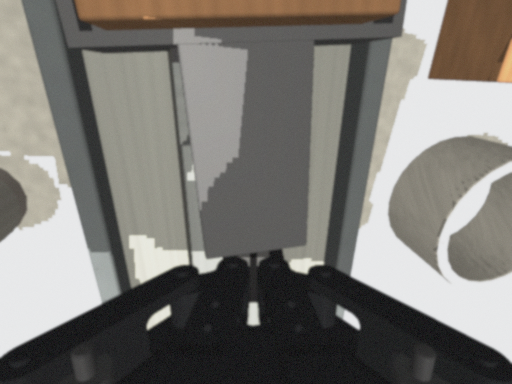

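The tail end edge is now at (205,256)–(307,246), which puts the sled at about lane y 181 mm. One more short push will give margin.

jog_arm(plan=[{"jaw":-1,"travel":[0.4,-0.2,0.14],"spin":0}])

```text
t: 8.13
eef_pos: [0.5836, -0.0275, 0.0457]
tcp_rot: [2.953, 0.131, 1.645]
contact_force: [-0.2, -15.1, 18.8]
gripper_width: -0.0002
```

```bash
python3 - <<'E'
from h import *
stat(-4,-105)
grab('top','t7');grab('wrist','w7'); stat()
for n in ('w6','w7'):
    z=load(n);P=cloud(z); 
    for u in (215,240,290): 
        c=[v for v in range(150,300) if abs(P[v,u,2]-.064)<.004]; v=max(c); print(n,u,v,lane(plane(z,'',[[u,v+.5]],.064)).round(1))
E
```

```text
t 8.1333 lane [10. 43.] z 0.0457 rot [2.953 0.131 1.645] yaw err deg 0.97 F [ -0.2 -15.1  18.8] tool z [ 0.197 -0.114 -0.974] to go (units) [-5.88 -0.59  0.67]
t 8.2333 lane [10.1 44.3] z 0.0457 rot [2.952 0.129 1.645] yaw err deg 0.95 F [ 0.5 -8.  18.2] tool z [ 0.198 -0.112 -0.974] to go (units) [-6.13 -0.45  0.73]
w6 215 257 [[-9.9 48.5]]
w6 240 257 [[ 0.5 47.2]]
w6 290 246 [[22.3 50.2]]
w7 215 257 [[-8.7 57. ]]
w7 240 257 [[ 1.7 55.6]]
w7 290 245 [[23.4 58.9]]
```

View pics/t7.png

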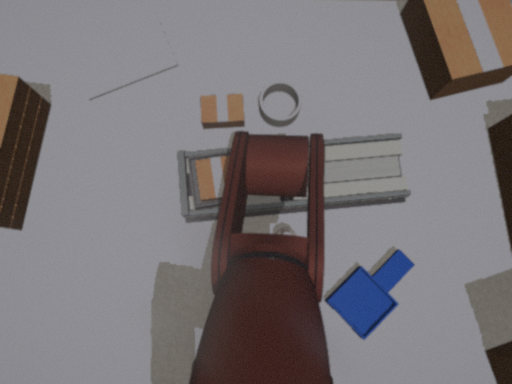

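```bash
python3 - <<'E'
from h import *
z=load('t7');P=cloud(z)
for v in (165,175,185):
    print(v,[(u,round(lane(P[v,u])[1]),round(P[v,u,2]*1000)) for u in range(184,234,3)])
E
```

```text
165 [(184, 247, 58), (187, 244, 30), (190, 234, 66), (193, 229, 53), (196, 221, 81), (199, 215, 83), (202, 209, 83), (205, 203, 81), (208, 197, 84), (211, 191, 82), (214, 185, 85), (217, 180, 84), (220, 174, 82), (223, 168, 83), (226, 162, 82), (229, 151, 417), (232, 147, 417)]
175 [(184, 248, 64), (187, 246, 28), (190, 236, 62), (193, 231, 52), (196, 225, 51), (199, 216, 83), (202, 211, 80), (205, 205, 82), (208, 199, 85), (211, 193, 82), (214, 187, 83), (217, 181, 84), (220, 175, 84), (223, 170, 82), (226, 156, 426), (229, 152, 427), (232, 148, 427)]
185 [(184, 250, 60), (187, 246, 41), (190, 243, 6), (193, 232, 58), (196, 226, 53), (199, 218, 85), (202, 212, 83), (205, 206, 84), (208, 200, 82), (211, 195, 82), (214, 189, 83), (217, 183, 81), (220, 177, 82), (223, 171, 83), (226, 156, 437), (229, 153, 437), (232, 149, 438)]
```

Three measurements agree. The tail end is at about 57 mm and the tray front at about 236 mm, so the sled is at about 186 mm with the strip still down. I'll back off and then lift.

jog_arm(plan=[{"jaw":-1,"travel":[-0.7,0,0.05],"spin":0},{"jaw":-1,"travel":[-0.8,0,-0.1],"spin":0},{"jaw":-1,"travel":[-0.5,0,-0.6],"spin":0},{"jaw":-1,"travel":[-0.3,0,-0.9],"spin":0},{"jaw":-1,"travel":[-0.3,0,-1],"spin":0},{"jaw":-1,"travel":[-0.3,0,-1],"spin":0},{"jaw":-1,"travel":[-0.6,0,-1],"spin":0},{"jaw":-1,"travel":[-0.9,0,-0.6],"spin":0},{"jaw":-1,"travel":[-0.9,0,-0.3],"spin":0},{"jaw":-1,"travel":[-0.9,0,-0.2],"spin":0},{"jaw":-1,"travel":[-0.9,0,0],"spin":0},{"jaw":-1,"travel":[-0.9,0,0],"spin":0},{"jaw":-1,"travel":[-0.9,0,0],"spin":0},{"jaw":-1,"travel":[0,0,0],"spin":0},{"jaw":-1,"travel":[0,0,0],"spin":0}])

```text
t: 9.48
eef_pos: [0.5741, -0.2396, 0.2258]
tcp_rot: [2.939, 0.133, 1.646]
contact_force: [0.3, 0.1, -0.3]
gripper_width: -0.0001
```

```bash
python3 - <<'E'
from h import *
stat(); grab('scene','s8'); p,d,c=grab('top','t8')
cv2.imwrite('pics/t8c.png',cv2.resize(p[70:265,170:415,::-1],None,fx=3,fy=3,interpolation=cv2.INTER_CUBIC))
E
```

```text
t 9.4833 lane [ -18.8 -167.3] z 0.2258 rot [2.939 0.133 1.646] yaw err deg 0.91 F [ 0.3  0.1 -0.3] tool z [ 0.21  -0.114 -0.971] to go (units) [ 2.28  0.76 -0.16]
```

View pics/t8c.png

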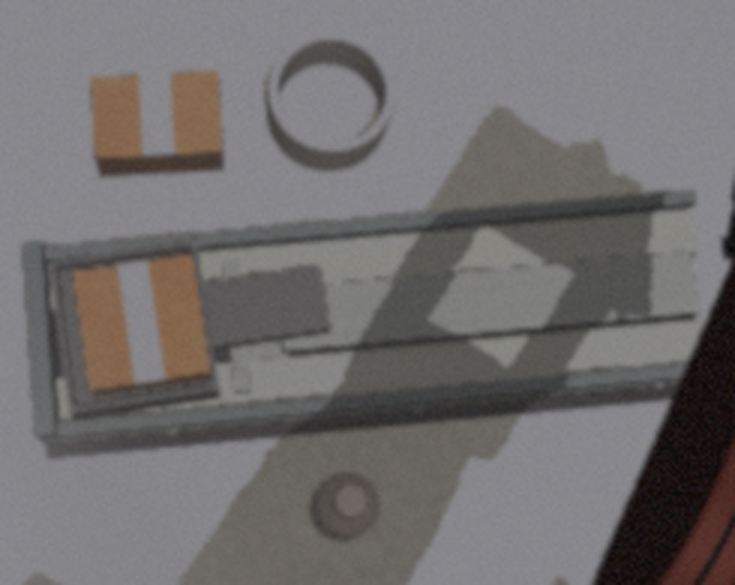

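View pics/s8.png

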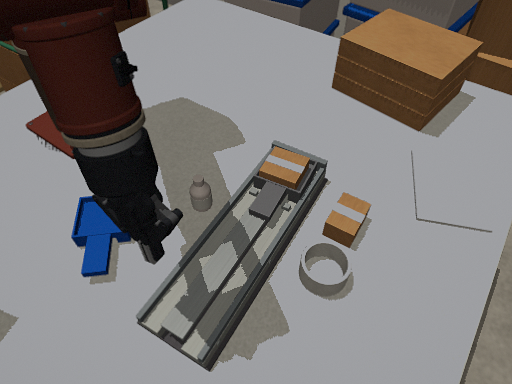

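The top crop shows the tray past both teeth, which are at (230,268) and (240,378) in the crop. The carton is in the tray, the sled is turned slightly in the lane, and the hand is well clear.

```bash
python3 - <<'E'
from h import *
for n in ('top','t8'):
    z=load(n);P=cloud(z);Z=P[...,2]; V,U=np.mgrid[0:384,0:512]
    def blob(m,h,name):
        m=cv2.morphologyEx(m.astype(np.uint8),cv2.MORPH_OPEN,np.ones((3,3),np.uint8))
        k,l,s,c=cv2.connectedComponentsWithStats(m); i=1+np.argmax(s[1:,4]); vv,uu=np.nonzero(l==i)
        q=plane(z,'',np.c_[uu,vv],h)*1000; q=lane(q/1000).astype(np.float32); rc=cv2.minAreaRect(q)
        print(n,name,s[i,4],np.round(rc[0],1),np.round(rc[1],1),round(rc[2],1),'y range',q[:,1].min().round(1),q[:,1].max().round(1),'z',round(float(np.median(Z[l==i]))*1000,1))
    L=lane(P); roi=(V>130)&(V<222)&(U>182)&(U<380)&(abs(L[...,0])<54)&(L[...,1]<243)
    blob(roi&(Z>.074)&(Z<.092),.083,'carton')
    blob(roi&(Z>.057)&(Z<.070)&(abs(L[...,0])<32)&(L[...,1]<(128 if n=='t8' else -8)),.064,'tail')
    blob((Z>.030)&(Z<.06)&(V>80)&(V<130)&(U>190)&(U<250),.045,'small')
    blob((Z>.030)&(Z<.06)&(V>75)&(V<130)&(U>252)&(U<310),.048,'tape')
    blob((Z>.030)&(Z<.1)&(V>220)&(V<255)&(U>265)&(U<305),.07,'bottle')
    m=(abs(L[...,0])<15)&(L[...,1]>-180)&(L[...,1]<(20 if n=='t8' else -100)); print('strip z',np.median(Z[m])*1000)
E
```

```text
top carton 1633 [-2.1 48.2] [81.8 80.3] 0.2 y range 8.1 88.4 z 82.5
top tail 762 [ -0.6 -43.9] [71.6 44.9] 90.0 y range -79.7 -8.1 z 63.2
top small 1246 [152.1 161. ] [90.1 64.4] 88.5 y range 115.7 206.6 z 44.6
top tape 590 [156.6  37.9] [88.7 93.5] 83.4 y range -7.5 82.7 z 46.3
top bottle 399 [-131.8   61.2] [41.1 42.8] 84.1 y range 39.8 82.3 z 59.1
strip z 45.33612529523284
t8 carton 1634 [ -1.3 181.8] [81.  79.7] 3.5 y range 140.4 223.1 z 82.6
t8 tail 752 [ 6.2 93.9] [44.8 71.3] 4.3 y range 57.9 127.9 z 63.5
t8 small 1246 [152.1 161. ] [90.1 64.3] 88.0 y range 115.7 206.6 z 44.5
t8 tape 576 [156.5  37.8] [88.8 93.4] 84.4 y range -7.5 82.5 z 45.9
t8 bottle 394 [-131.8   61.2] [41.1 42.8] 84.1 y range 39.8 82.3 z 58.9
strip z 45.710537240367664
```

```bash
python3 -c "
from h import *; print(r.close_job())"
```

```text
the job is handed in; nothing more can be done
None
```

I pressed the strip fully down behind the grey sled's tail and pushed the sled by its tail end until the whole tray was past the teeth. I then backed off, let the strip spring up, took the hand away and handed the job in at about 9.6 s; no verdict came back.

Last checks, from the camera after the hand was clear:

| Check | Result |
|---|---|
| Sled position | About lane y = 186–189 mm (needed 175.5 to 200) |
| Sled attitude | Tail top at 63.5 mm, so it lies flat; turned about 4° between the guides |
| Strip | Back up, 45.7 mm measured against 46 mm |
| Carton | In the tray, about 7 mm off the sled's centre (about 2 mm at the start; limit 20 mm) |
| Bystanders | Moved less than 0.5 mm |
| Contact force | About 0 |

**What went less well:**
- **First press:** the tool drifted sideways and tilted, so I lifted off and pressed again. The sled was still well behind the teeth at that point, at about 52 mm.
- **Tilt:** the tool slowly leaned to about 13° while pushing, but the strip stayed at the bottom at every reading.
- **Force:** the second press briefly peaked at 85 N vertically, under the 120 N wrist limit.
- **Position estimates:** the last readings of the sled's position differ by up to 3 mm.

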